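# Lock the tile bracket into the slotted upright

### The job

Hang the tile bracket, the one with the wide flat ledge, on the slotted wooden upright: lower its hook gently into the slot from above with the ledge to the front, without dropping it, then press it straight down until the catch snaps over it and it is fully home. Let go of it and leave the two-pronged bracket where it stands.

Things in the scene. Friction and masses are not known exactly. Their poses are not given: they have to be found in the camera images.
- tile_bracket_grip (a point): Loose steel bracket, 0.15-0.3 kg, standing on the table; point on the axis of its upright round wooden stem (18 mm thick, 75 to 155 mm above the underside), 130 mm above the underside: grip here from above, any side. z up, +x front. Under the stem a bridge 16 mm wide (underside at 63 mm) joins back plate (x 10 to 15) and hook lip (x -10 to -15, down to 33 mm, 50 wide); gap 20 mm.
- upright: Fixed wooden upright; origin on the table under mid plate, z up, +x front. Plate 100 mm wide (y), 17 thick, top at 120 mm, its last 18 mm tapered to 5 thick. Mid slot, open-topped, 34 mm wide, floor at 88 mm. Sprung catch on a steel strip behind (x -54 mm, top 108). Hung bracket: stem over origin; stops on the catch about 12 mm high; pressed home (5-15 N) grip point at 155 mm. Not the slotless stand.
- fork_bracket_grip (a point): The other loose bracket, to be left alone: same stem and hook, but two narrow prongs (14 mm wide each, 46 mm apart) in place of the wide ledge. The point lies on its stem axis, 130 mm above its underside; axes as for the tile bracket.
- tile_bracket_ledge (a point): The same bracket: middle of the upper face of its flat ledge (90 mm wide in y, x from 10 to 85 mm in front of the stem axis, upturned front edge), 48 mm in front of the stem axis, 6 mm above the underside; axes as for the grip. The hook lip at the bracket's rear has a wedge tooth reaching to x = -22 mm, for the catch.

How it is judged:
By the outcome, as a careful person would: the job done as asked, in the order asked, and still so for the second after the job is handed in, with the robot touching nothing.
It also fails if it takes over 48 s, if anything falls off the work surface, if the arm or the gripper's body presses on something with over 40 N, if the wrist force passes 120 N, or if a joint passes its speed limit or range.

### The arm

A 6-joint arm with a two-finger parallel gripper is mounted at the origin on the work surface. World frame = base frame: x ahead of the robot, y to its left, z up, the work surface at z = 0. Lengths are in m, angles in degrees, forces in N, time in s.
With the tool pointing down it reaches from about 0.4 to 0.825 m from the base axis. Payload 7 kg.
Tool frame: the origin (TCP) lies between the finger pads; the fingertips stand 19 mm ahead of it and the grasp point (between the pads) is the TCP (r.finger_overhang is the distance from the TCP to the fingertips, in m); z points along the fingers, y is the direction in which the jaws open and shut (so a half turn about z gives the same grasp; the last joint's range is limited). The gripper opens to 88 mm and grips with 3 to 60 N. Pads are 19 mm wide; open, the fingers measure 130 mm over their backs; the gripper's body (78 mm by 193 mm) begins 47 mm behind the grasp point.
Start: joints at [93.455, 20.546, 0.682, 0, -70.136, -16.507], TCP at [0.152, 0.658, 0.246] pointing down, gripper open.
Joint ranges: [-176.03, 176.03], [-82.01, 121.73], [-58.28, 71.71], [-173.87, 95.51], [-174.79, -0.11], [-173.66, 173.66]. Speed limits (degrees/s): [136.94, 136.94, 172.46, 180, 180, 180].

### API

Orientations are given as [roll, pitch, yaw] about the fixed x, y, z axes, in that order (R = Rz(yaw) Ry(pitch) Rx(roll)).
In Python, from plant import r, optics gives the robot as it stands. The module is installed in compiled form; this text tells all that it offers.
- The arm moves only by the tool step_arm, never from a script. Its argument "increments" is a list of rows, each an object of numbers: "tx", "ty", "tz": the shift along the world's x, y, z in mm; "ax", "ay", "az": the turn, a rotation vector about the world's x, y, z in degrees; "claw": the gripper command: -1 is shut, 1 is fully open, values between are in proportion. In form: [{"tx": .., "ty": .., "tz": .., "ax": .., "ay": .., "az": .., "claw": ..}, ...]. A call has 1 to 12 rows; each row shifts and turns the commanded pose from where the row before left it; what a row does not reach is not made up. A row lasts 1/10 s, in which the tool goes at most 50 mm and 8.59 degrees, less where a joint would pass 70% of its speed; a pose out of reach is approached as far as the arm can. A call with a gripper value outside its range is refused whole. The fingers move at their own pace and stop on an object; "newtons" is the grip in N (left out, the last holds). Time passes only in rows, so rows that do not move let the fingers close. It gives the time, the measured TCP pose, the force and the opening at its end, in the units of the state.
- r.get_state(): the state, without advancing time (a new reading comes with each control period).
- optics.capture(name): name is "side" or "top"; returns a dict with "image" (480x640x3 uint8, blue, green, red), "depth" (480x640 float32, m along the optical axis (not along the pixel's ray), 0 where there is no reading), "fx", "fy", "cx", "cy" (pixels), "distortion" ([k1, k2, p1, p2, k3] as OpenCV has them; the pictures are not rectified), "R" (3x3) and "t" (3): a world point X has camera coordinates R X + t. Camera axes: x right, y down, z forward; pixel columns grow to the right and rows downward; lengths in m; the calibration is good to about 2 mm. A picture is of the moment at which its call begins.
- r.close_job(): hands the job in, once; it reports no verdict.
The state is a dict: "time_s": time; "joints": joint angles; "qd": joint speeds; "joint_torque": joint torques, N m; "tcp_pos": TCP position; "eef_rot": TCP orientation; "contact_force": force on the tool from outside, world axes, zero at the start; "moment": the same for the moment, N m; "gripper_width": finger opening in m.
Only numpy, scipy, OpenCV 4.12 (cv2) and the standard library are available. Lean on these libraries where they do the work, as an engineer would, in place of code of your own. Each camera call takes 0.05 s, during which the arm holds its last target. There are 200 camera calls.

## Working session

There is one attempt and no reset: what is moved stays moved. The work goes in short steps, Python scripts to look and compute and a tool call to move; the robot and the scene stay as the last step left them, time stands still between calls to the robot, and variables do not carry over. Pictures are saved under pics/ and viewed, about 8 in all and at most 12, crops included, and the job is handed in when it is done.

Besides the shell and the picture viewer there is one more tool, called after ">>>" as a command line: name --argument value ..., lists and objects as JSON in quotes. step_arm: Moves the arm, as the interface text tells. Its arguments: {"type":"object","properties":{"increments":{"type":"array","items":{"type":"object","properties":{"tx":{"type":"number"},"ty":{"type":"number"},"tz":{"type":"number"},"ax":{"type":"number"},"ay":{"type":"number"},"az":{"type":"number"},"claw":{"type":"number"}}}},"newtons":{"type":"number"}},"required":["increments"]}

```bash
mkdir -p pics; cat > h.py <<'E'
import numpy as np, cv2
from plant import r, optics
def cap(n,f):
    c=optics.capture(n); np.savez(f'{f}.npz',**c); cv2.imwrite(f'pics/{f}.png',c['image']); return c
def world(c):
    h,w=c['depth'].shape; K=np.array([[c['fx'],0,c['cx']],[0,c['fy'],c['cy']],[0,0,1.]])
    v,u=np.mgrid[:h,:w]; p=np.stack([u,v],-1).reshape(-1,1,2).astype(np.float64)
    n=cv2.undistortPoints(p,K,np.array(c['distortion'],float)).reshape(h,w,2)
    d=np.asarray(c['depth'],float); X=np.dstack([n*d[...,None],d])-np.array(c['t'])
    W=X@np.array(c['R']); W[d==0]=np.nan; return W
E
python3 - <<'E'
from h import *
for n in ('side','top'):
    c=cap(n,n+'0'); print(n,-np.array(c['R']).T@c['t'],np.array(c['R'])[2])
print(r.get_state())
E
```

```text
side [0.48584774 0.609423   0.58158922] [ 0.09032079 -0.77454083 -0.62604206]
top [ 0.38676658 -0.00125767  0.93402084] [ 0.21551151 -0.01366004 -0.97640575]
{'time_s': 0.1, 'joints': array([ 9.34549211e+01,  2.05871053e+01,  6.38549066e-01, -1.90579912e-02,
       -7.01338872e+01, -1.65068860e+01]), 'qd': array([-0.0152547 , -0.1430923 ,  0.16399551,  0.07207209,  0.07979302,
       -0.00261068]), 'joint_torque': array([-1.10089695e-03, -5.84166169e+01,  2.93748701e+01,  7.01551706e+00,
        1.00924724e-02, -5.90276227e-05]), 'tcp_pos': array([0.15236185, 0.65716269, 0.24471113]), 'eef_rot': array([ 1.79915863e+02, -6.24880572e-03, -1.30584496e+01]), 'contact_force': array([ 0.56682083, -0.40205604, -0.37334029]), 'moment': array([-0.0023195 ,  0.02173259, -0.03955087]), 'gripper_width': 0.08750337014469926}
```

View pics/top0.png

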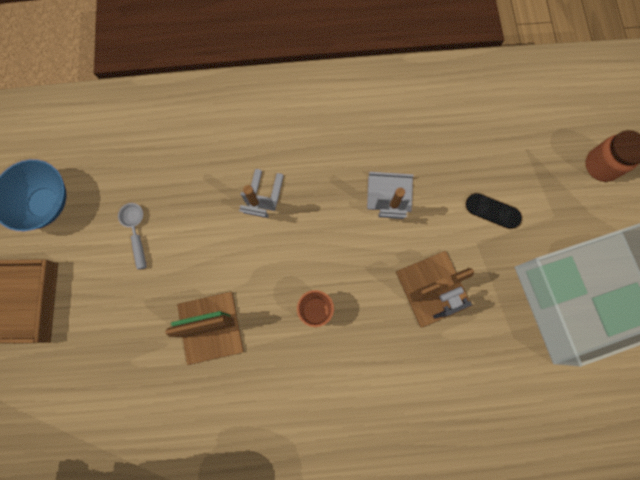

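View pics/side0.png

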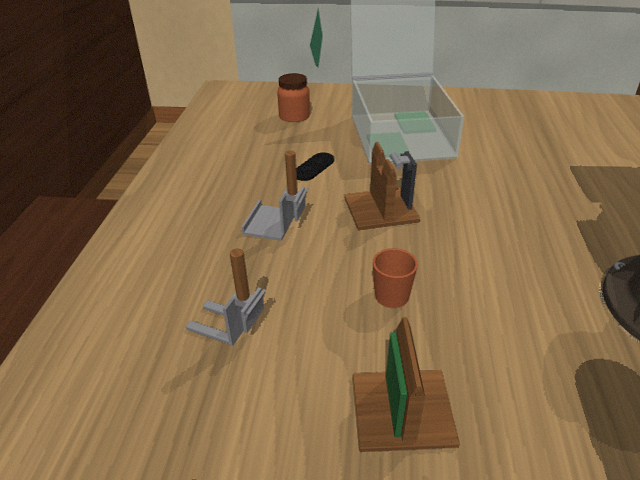

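Top view: tile bracket at about (397,200) with its ledge upward (+x), fork bracket at (255,195), slotted upright at (440,285) with its catch below right, and slotless stand at (205,325). Now I'll measure from depth.

```bash
cat > m.py <<'E'
from h import *
D={n:dict(np.load(n+'0.npz')) for n in('top','side')}
P=[];C=[];
for n,c in D.items():
    W=world(c); m=np.isfinite(W[...,0]); P.append(W[m]); C.append(c['image'][m])
    np.save(n+'W.npy',W)
for n,uvs in (('top',[(397,190),(402,211),(435,288),(455,300),(380,190),(415,293),(465,275),(500,340)]),('side',[(291,170),(381,170),(408,180)])):
    W=np.load(n+'W.npy')
    for u,v in uvs: print(n,u,v,W[v,u].round(3))
S=[len(p) for p in P];src=np.repeat([0,1],S);P=np.vstack(P);C=np.vstack(C).astype(int)
np.savez('cloud.npz',P=P,C=C,src=src)
brown=(C[:,2]-C[:,0]>35)
for s in (0,1):
  for lo,hi in((.08,.1),(.1,.12),(.12,.14),(.14,.153),(.153,.17)):
    m=(src==s)&brown&(P[:,2]>lo)&(P[:,2]<hi)&(P[:,0]>.4)&(P[:,0]<.7)&(abs(P[:,1])<.3)
    q=P[m]
    n,l=0,None
    # cluster on 5mm grid
    g=np.zeros((80,160),np.uint8); i=((q[:,0]-.4)/.004).astype(int).clip(0,79); j=((q[:,1]+.3)/.004).astype(int).clip(0,159); g[i,j]=1
    n,l=cv2.connectedComponents(cv2.dilate(g,np.ones((3,3))))
    for k in range(1,n):
        a=q[l[i,j]==k]
        if len(a)>15: print(s,lo,len(a),a.mean(0).round(4),a.min(0).round(3),a.max(0).round(3))
E
python3 m.py
```

```text
top 397 190 [ 0.633 -0.147  0.154]
top 402 211 [ 0.616 -0.166  0.077]
top 435 288 [ 0.463 -0.198  0.118]
top 455 300 [ 0.44  -0.232  0.108]
top 380 190 [ 0.683 -0.14   0.007]
top 415 293 [ 0.461 -0.172  0.071]
top 465 275 [ 0.48  -0.253  0.119]
top 500 340 [ 0.362 -0.339 -0.001]
side 291 170 [ 0.626 -0.143  0.126]
side 381 170 [ 0.475 -0.202  0.098]
side 408 180 [ 0.424 -0.225  0.066]
0 0.08 71 [0.4303 0.2071 0.0903] [0.421 0.169 0.08 ] [0.458 0.266 0.099]
0 0.08 26 [ 0.458  -0.1727  0.09  ] [ 0.45  -0.175  0.081] [ 0.466 -0.17   0.099]
0 0.08 167 [ 0.4744 -0.2262  0.0888] [ 0.462 -0.271  0.084] [ 0.486 -0.208  0.1  ]
0 0.1 457 [0.4334 0.2184 0.1123] [0.421 0.169 0.1  ] [0.448 0.269 0.12 ]
0 0.1 168 [ 0.4621 -0.1869  0.112 ] [ 0.45  -0.206  0.1  ] [ 0.475 -0.17   0.12 ]
0 0.1 173 [ 0.4822 -0.2515  0.1118] [ 0.471 -0.27   0.1  ] [ 0.494 -0.235  0.12 ]
0 0.1 28 [ 0.6237 -0.1475  0.1097] [ 0.621 -0.155  0.101] [ 0.629 -0.142  0.119]
0 0.1 24 [0.6507 0.1078 0.1103] [0.649 0.103 0.101] [0.654 0.115 0.12 ]
0 0.12 116 [0.4349 0.2187 0.1213] [0.426 0.171 0.12 ] [0.444 0.269 0.125]
0 0.12 31 
[... 1169 characters left out ...]
 ]
1 0.1 100 [ 0.6266 -0.1458  0.1101] [ 0.619 -0.152  0.1  ] [ 0.636 -0.141  0.12 ]
1 0.1 149 [0.6542 0.1164 0.1101] [0.647 0.107 0.101] [0.665 0.121 0.119]
1 0.12 71 [0.4324 0.2335 0.1204] [0.426 0.176 0.12 ] [0.444 0.27  0.121]
1 0.12 105 [ 0.6266 -0.1459  0.1302] [ 0.619 -0.155  0.12 ] [ 0.636 -0.142  0.14 ]
1 0.12 158 [0.6539 0.1165 0.1299] [0.647 0.109 0.12 ] [0.664 0.12  0.14 ]
1 0.14 78 [ 0.6268 -0.1468  0.1471] [ 0.619 -0.157  0.141] [ 0.637 -0.142  0.153]
1 0.14 118 [0.6542 0.1159 0.1467] [0.647 0.103 0.14 ] [0.664 0.121 0.153]
1 0.153 40 [ 0.627  -0.1517  0.1541] [ 0.62  -0.161  0.153] [ 0.634 -0.142  0.156]
1 0.153 87 [0.6558 0.1114 0.1542] [0.648 0.103 0.153] [0.664 0.119 0.156]
```

```bash
cat > m2.py <<'E'
from h import *
d=np.load('cloud.npz');P,C,src=d['P'],d['C'],d['src']
brown=(C[:,2]-C[:,0]>35)
for s in (0,1):
  S=src==s
  # ledge: grey pixels near the table
  m=S&~brown&(abs(P[:,0]-.65)<.09)&(abs(P[:,1]+.15)<.09)&(C.max(1)>70)&(C.max(1)-C.min(1)<40)
  for lo,hi in((.002,.013),(.03,.06),(.055,.07)):
    q=P[m&(P[:,2]>lo)&(P[:,2]<hi)]
    if len(q)>10: print('tile',s,lo,len(q),cv2.minAreaRect((q[:,:2]*1000).astype(np.float32)),q.mean(0).round(4))
  m=S&brown&(P[:,2]>.095)&(P[:,2]<.125)&(abs(P[:,0]-.47)<.06)&(abs(P[:,1]+.22)<.08)
  q=P[m]
  print('up all',cv2.minAreaRect((q[:,:2]*1000).astype(np.float32)))
  t=q[q[:,2]>.1175]; 
  vx,vy,x0,y0=cv2.fitLine((t[:,:2]*1000).astype(np.float32),cv2.DIST_HUBER,0,.01,.01).ravel()
  ang=np.degrees(np.arctan2(vy,vx)); print('crest',s,len(t),ang,x0,y0)
  if vy<0: vx,vy=-vx,-vy
  e=np.array([vx,vy]); a=(q[:,:2]*1000)@e; b=(q[:,:2]*1000)@np.array([vy,-vx])
  aa=np.sort(a); k=np.argmax(np.diff(aa)); print('along',aa[0],aa[k],aa[k+1],aa[-1],'mid',(aa[0]+aa[-1])/2,(aa[k]+aa[k+1])/2,'perp',b.min(),b.max(),'crestperp',np.median((t[:,:2]*1000)@[vy,-vx]),'normal',vy,-vx)
  m=S&(~brown)&(P[:,2]>.08)&(P[:,2]<.13)&(abs(P[:,0]-.44)<.07)&(abs(P[:,1]+.23)<.06); q=P[m]
  print('catch',len(q),q.mean(0) if len(q) else 0, cv2.minAreaRect((q[:,:2]*1000).astype(np.float32)))
E
python3 m2.py
python3 - <<'E'
import cv2
a=cv2.imread('pics/top0.png')[150:340,350:520];b=cv2.imread('pics/side0.png')[130:250,230:440]
a=cv2.resize(a,None,fx=2.2,fy=2.2);b=cv2.resize(b,None,fx=2,fy=2)
import numpy as np
o=np.zeros((420,800,3),np.uint8);o[:a.shape[0],:a.shape[1]]=a;o[:b.shape[0],376:376+b.shape[1]]=b;cv2.imwrite('pics/c.png',o)
E
```

```text
tile 0 0.002 996 ((667.919677734375, -158.12139892578125), (92.18389129638672, 89.51184844970703), 81.4052963256836) [ 0.6846 -0.1558  0.0061]
tile 0 0.03 140 ((628.3849487304688, -150.17298889160156), (57.908355712890625, 29.639022827148438), 77.71855926513672) [ 0.6314 -0.1493  0.0433]
tile 0 0.055 69 ((626.500732421875, -150.50674438476562), (58.43181228637695, 32.28013229370117), 78.90812683105469) [ 0.6339 -0.1487  0.0641]
up all ((457.89471435546875, -225.30247497558594), (48.3979606628418, 102.06209564208984), 17.435104370117188)
crest 0 135 -72.59968 472.0823 -217.58124
along -402.9445502577296 -367.038251118951 -334.6654306342413 -300.8805795452825 mid -351.912564901506 -350.85184087659616 perp 345.3529058202693 393.77755901877043 crestperp 385.39758451658537 normal 0.9542387 0.29904604
catch 486 [ 0.43703959 -0.23043905  0.10696057] ((438.6983947753906, -230.86642456054688), (36.99806594848633, 50.89054870605469), 17.39177131652832)
tile 1 0.002 1011 ((673.2532348632812, -158.87765502929688), (93.55758666992188, 75.74583435058594), 78.96170043945312) [ 0.6792 -0.1522  0.0053]
tile 1 0.03 166 ((625.7042846679688, -148.95687866210938), (61.02574157714844, 30.91163444519043), 75.3946762084961) [ 0.629  -0.1397  0.0425]
tile 1 0.055 108 ((625.8536987304688, -147.0295867919922), (55.14775085449219, 34.966068267822266), 79.68262481689453) [ 0.627  -0.1362  0.0648]
up all ((466.9834899902344, -219.9176025390625), (26.260374069213867, 101.18627166748047), 17.237266540527344)
crest 1 72 -72.36876 470.67987 -216.16185
along -401.6667818616645 -367.43690418990343 -342.8889033659478 -300.4795535583914 mid -351.073167710028 -355.16290377792564 perp 365.3620305581441 391.84342028679043 crestperp 383.0940950654449 normal 0.9530257 0.3028895
catch 420 [ 0.4367339  -0.22811699  0.10239494] ((453.4493713378906, -239.02188110351562), (63.12162399291992, 80.95785522460938), 18.193437576293945)
```

View pics/c.png

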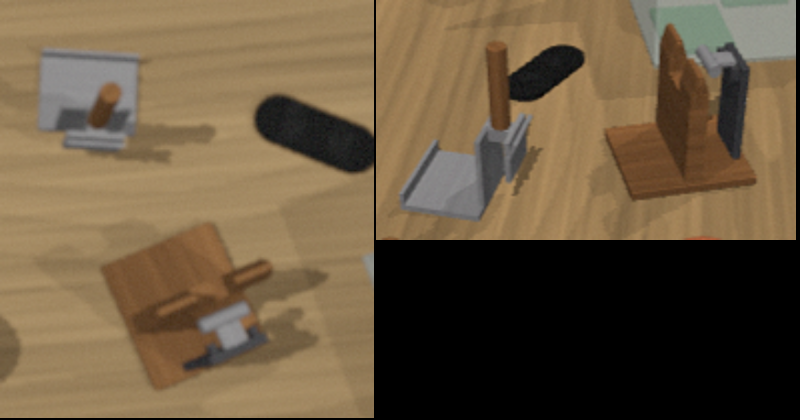

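Crop: the ledge faces +x, with the hook lip toward the robot. The upright's slot is between its two horns, with the catch behind (robot side). Estimates: tile stem (628.5, -151) at yaw about -10°; upright (472, -219.6) at yaw 17.4°. I'll move over the stem with the jaws along the bracket's x axis (tool yaw -100).

>>> step_arm --increments '[{"tx":20,"ty":-34,"az":-7.25,"claw":0.2},{"tx":20,"ty":-34,"az":-7.25,"claw":0.2},{"tx":20,"ty":-34,"az":-7.25,"claw":0.2},{"tx":20,"ty":-34,"az":-7.25,"claw":0.2},{"tx":20,"ty":-34,"az":-7.25,"claw":0.2},{"tx":20,"ty":-34,"az":-7.25,"claw":0.2},{"tx":20,"ty":-34,"az":-7.25,"claw":0.2},{"tx":20,"ty":-34,"az":-7.25,"claw":0.2},{"tx":20,"ty":-34,"az":-7.25,"claw":0.2},{"tx":20,"ty":-34,"az":-7.25,"claw":0.2},{"tx":20,"ty":-34,"az":-7.25,"claw":0.2},{"tx":20,"ty":-34,"az":-7.25,"claw":0.2}]'

```text
$.increments[0]: bad value
```

>>> step_arm --increments '[{"tx":20,"ty":-34},{"tx":20,"ty":-34},{"tx":20,"ty":-34},{"tx":20,"ty":-34},{"tx":20,"ty":-34},{"tx":20,"ty":-34},{"tx":20,"ty":-34},{"tx":20,"ty":-34},{"tx":20,"ty":-34},{"tx":20,"ty":-34},{"tx":15,"ty":-25},{}]'

```text
$.increments[0]: bad value
```

>>> step_arm --increments '[{"tx":20,"ty":-34,"tz":0,"ax":0,"ay":0,"az":-7.25,"claw":0.2},{"tx":20,"ty":-34,"tz":0,"ax":0,"ay":0,"az":-7.25,"claw":0.2},{"tx":20,"ty":-34,"tz":0,"ax":0,"ay":0,"az":-7.25,"claw":0.2},{"tx":20,"ty":-34,"tz":0,"ax":0,"ay":0,"az":-7.25,"claw":0.2},{"tx":20,"ty":-34,"tz":0,"ax":0,"ay":0,"az":-7.25,"claw":0.2},{"tx":20,"ty":-34,"tz":0,"ax":0,"ay":0,"az":-7.25,"claw":0.2},{"tx":20,"ty":-34,"tz":0,"ax":0,"ay":0,"az":-7.25,"claw":0.2},{"tx":20,"ty":-34,"tz":0,"ax":0,"ay":0,"az":-7.25,"claw":0.2},{"tx":20,"ty":-34,"tz":0,"ax":0,"ay":0,"az":-7.25,"claw":0.2},{"tx":20,"ty":-34,"tz":0,"ax":0,"ay":0,"az":-7.25,"claw":0.2},{"tx":20,"ty":-34,"tz":0,"ax":0,"ay":0,"az":-7.25,"claw":0.2},{"tx":20,"ty":-34,"tz":0,"ax":0,"ay":0,"az":-7.25,"claw":0.2}]'

```text
time_s: 1.3
tcp_pos: [0.3928, 0.2479, 0.2455]
eef_rot: [180.0, 0.0, -100.3]
contact_force: [-0.6, 1.0, -0.2]
gripper_width: 0.0529
```

>>> step_arm --increments '[{"tx":20,"ty":-34,"tz":0,"ax":0,"ay":0,"az":0,"claw":0.2},{"tx":20,"ty":-34,"tz":0,"ax":0,"ay":0,"az":0,"claw":0.2},{"tx":20,"ty":-34,"tz":0,"ax":0,"ay":0,"az":0,"claw":0.2},{"tx":20,"ty":-34,"tz":0,"ax":0,"ay":0,"az":0,"claw":0.2},{"tx":20,"ty":-34,"tz":0,"ax":0,"ay":0,"az":0,"claw":0.2},{"tx":20,"ty":-34,"tz":0,"ax":0,"ay":0,"az":0,"claw":0.2},{"tx":20,"ty":-34,"tz":0,"ax":0,"ay":0,"az":0,"claw":0.2},{"tx":20,"ty":-34,"tz":0,"ax":0,"ay":0,"az":0,"claw":0.2},{"tx":20,"ty":-34,"tz":0,"ax":0,"ay":0,"az":0,"claw":0.2},{"tx":20,"ty":-34,"tz":0,"ax":0,"ay":0,"az":0,"claw":0.2},{"tx":20,"ty":-34,"tz":0,"ax":0,"ay":0,"az":0,"claw":0.2},{"tx":15.5,"ty":-25,"tz":0,"ax":0,"ay":0,"az":0,"claw":0.2}]'

```text
time_s: 2.5
tcp_pos: [0.6285, -0.1516, 0.2448]
eef_rot: [179.9, -0.0, -100.1]
contact_force: [0.5, 0.1, 0.0]
gripper_width: 0.0522
```

```bash
python3 - <<'E'
from h import *
s=r.get_state(); print(s['time_s'],s['tcp_pos'],s['eef_rot'],s['contact_force'])
d=np.load('cloud.npz');P,C,src=d['P'],d['C'],d['src']
# ledge front-edge / side-edge yaw from image contours cast on z plane
for n in('top','side'):
    c=dict(np.load(n+'0.npz')); W=np.load(n+'W.npy'); im=c['image'].astype(int)
    m=(W[...,2]>.003)&(W[...,2]<.010)&(abs(W[...,0]-.68)<.06)&(abs(W[...,1]+.16)<.08)&(im.max(2)-im.min(2)<40)
    q=W[m][:,:2]*1000
    for th in range(-16,-3,1): pass
    best=[]
    for th in np.arange(-18,0,.5):
        t=np.radians(th); b=q@[-np.sin(t),np.cos(t)]; a=q@[np.cos(t),np.sin(t)]
        best.append((np.ptp(np.percentile(b,[1.5,98.5])),th,np.mean(np.percentile(b,[1,99]))))
    # side edges: extreme b in bins of a
    for it in range(4):
        th=min(best)[1] if it==0 else th
        t=np.radians(th); b=q@[-np.sin(t),np.cos(t)]; a=q@[np.cos(t),np.sin(t)]
        bins=np.arange(a.min()+6,a.max()-8,4); L=[];H=[]
        for k in bins:
            s=b[(a>=k)&(a<k+4)]
            if len(s)>8: L.append((k,s.min()));H.append((k,s.max()))
        sl=[np.polyfit(*np.array(x).T,1)[0] for x in(L,H)]
        print(n,th,np.degrees(sl),np.median([x[1] for x in L]),np.median([x[1] for x in H]),'stem b',np.array([628.5,-151])@[-np.sin(t),np.cos(t)])
        th+=np.degrees(np.mean(sl))
E
```

```text
2.5 [ 0.62849097 -0.15157172  0.24481858] [ 1.79942305e+02 -1.31691169e-02 -1.00110053e+02] [0.45598664 0.1321152  0.02984847]
top -9.0 [-1.24636904 -0.0050883 ] -94.15552748440578 -7.759107586373056 stem b -50.8218781520807
top -9.625728668821473 [-0.36597678  1.37936664] -86.58293845913076 -0.11460106867344205 stem b -43.781656234857365
top -9.119033738751176 [-1.16672179  0.11311307] -92.88047440290018 -6.278962631004144 stem b -49.48304248857278
top -9.64583810037046 [-0.35552247  1.39900908] -86.33947316926115 0.12912474511117722 stem b -43.55530914450121
side -12.5 [-41.56975786   1.74220604] -51.109408546133906 35.70976343971874 stem b -11.38839971501227
side -32.41377590759227 [-13.38347897 -14.34747618] 193.8910282881565 266.5297885856228 stem b 209.42066062971685
side -46.27925348629646 [-10.34445044 -11.62757997] 347.4237613757672 411.74026457384474 stem b 349.86482625658607
side -57.2652686918651 [ -6.17685536 -10.46039421] 453.4484085778679 511.9208143523941 stem b 447.03030876459684
```

>>> step_arm --increments '[{"tx":0,"ty":0,"tz":-25,"ax":0,"ay":0,"az":0,"claw":0.2},{"tx":0,"ty":0,"tz":-30,"ax":0,"ay":0,"az":0,"claw":0.2},{"tx":0,"ty":0,"tz":-30,"ax":0,"ay":0,"az":0,"claw":0.2},{"tx":0,"ty":0,"tz":-20,"ax":0,"ay":0,"az":0,"claw":0.2},{"tx":0,"ty":0,"tz":-10,"ax":0,"ay":0,"az":0,"claw":0.2},{"tx":0,"ty":0,"tz":0,"ax":0,"ay":0,"az":0,"claw":-0.2},{"tx":0,"ty":0,"tz":0,"ax":0,"ay":0,"az":0,"claw":-0.5},{"tx":0,"ty":0,"tz":0,"ax":0,"ay":0,"az":0,"claw":-1},{"tx":0,"ty":0,"tz":0,"ax":0,"ay":0,"az":0,"claw":-1},{"tx":0,"ty":0,"tz":0,"ax":0,"ay":0,"az":0,"claw":-1},{"tx":0,"ty":0,"tz":0,"ax":0,"ay":0,"az":0,"claw":-1}]' --newtons 45

```text
time_s: 3.6
tcp_pos: [0.6287, -0.1495, 0.1316]
eef_rot: [-179.9, 0.0, -100.0]
contact_force: [0.3, 1.2, 3.8]
gripper_width: 0.017
```

>>> step_arm --increments '[{"tx":0,"ty":0,"tz":10,"ax":0,"ay":0,"az":0,"claw":-1},{"tx":0,"ty":0,"tz":20,"ax":0,"ay":0,"az":0,"claw":-1},{"tx":0,"ty":0,"tz":25,"ax":0,"ay":0,"az":0,"claw":-1},{"tx":0,"ty":0,"tz":25,"ax":0,"ay":0,"az":0,"claw":-1},{"tx":0,"ty":0,"tz":20,"ax":0,"ay":0,"az":0,"claw":-1},{"tx":0,"ty":0,"tz":15,"ax":0,"ay":0,"az":0,"claw":-1},{"tx":0,"ty":0,"tz":5,"ax":0,"ay":0,"az":0,"claw":-1},{"tx":0,"ty":0,"tz":0,"ax":0,"ay":0,"az":0,"claw":-1}]'

```text
time_s: 4.4
tcp_pos: [0.6279, -0.1494, 0.2511]
eef_rot: [-180.0, 0.0, -100.1]
contact_force: [0.2, 0.1, -3.1]
gripper_width: 0.017
```

>>> step_arm --increments '[{"tx":-10,"ty":-5,"tz":0,"ax":0,"ay":0,"az":3,"claw":-1},{"tx":-15,"ty":-7,"tz":0,"ax":0,"ay":0,"az":3,"claw":-1},{"tx":-15,"ty":-7,"tz":0,"ax":0,"ay":0,"az":3,"claw":-1},{"tx":-15,"ty":-7,"tz":0,"ax":0,"ay":0,"az":3,"claw":-1},{"tx":-15,"ty":-7,"tz":0,"ax":0,"ay":0,"az":3,"claw":-1},{"tx":-15,"ty":-7,"tz":0,"ax":0,"ay":0,"az":3,"claw":-1},{"tx":-15,"ty":-7,"tz":0,"ax":0,"ay":0,"az":3,"claw":-1},{"tx":-15,"ty":-7,"tz":0,"ax":0,"ay":0,"az":3,"claw":-1},{"tx":-15,"ty":-6,"tz":0,"ax":0,"ay":0,"az":3,"claw":-1},{"tx":-15,"ty":-5,"tz":0,"ax":0,"ay":0,"az":0,"claw":-1},{"tx":-7,"ty":-3,"tz":0,"ax":0,"ay":0,"az":0,"claw":-1},{"tx":0,"ty":0,"tz":0,"ax":0,"ay":0,"az":0,"claw":-1}]'

```text
time_s: 5.6
tcp_pos: [0.4751, -0.2177, 0.2504]
eef_rot: [180.0, 0.0, -73.2]
contact_force: [-0.8, -0.8, -1.9]
gripper_width: 0.0174
```

```bash
python3 - <<'E'
from h import *
a=cap('side','side1');b=cap('top','top1')
s=r.get_state(); print(s['tcp_pos'],s['eef_rot'],s['contact_force'],s['moment'],s['gripper_width'])
o=np.hstack([cv2.resize(a['image'][30:260,250:480],(400,400)),cv2.resize(b['image'][170:360,350:540],(400,400))]); cv2.imwrite('pics/c1.png',o)
E
```

```text
[ 0.47628271 -0.2174237   0.25057902] [-1.79980338e+02 -7.52993019e-03 -7.30979746e+01] [ 0.49110523 -0.52020547 -2.87647273] [ 0.09520447 -0.0061131   0.01799054] 0.01745223184558147
```

View pics/c1.png

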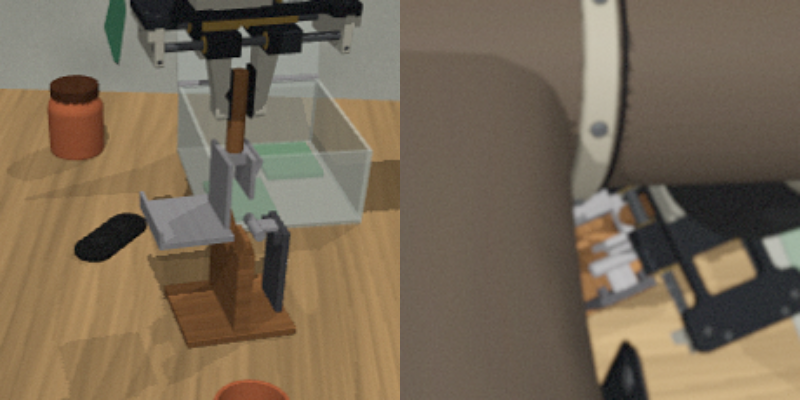

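Side view: bracket held level over the upright, ledge to the front; the top camera is blocked by the arm. I'll check the held pose by side depth in upright coordinates.

```bash
cat > chk.py <<'E'
from h import *
import sys
def run(f,zg):
    c=dict(np.load(f+'.npz')); W=world(c); im=c['image'].astype(int)
    t=np.radians(17.4); e1=np.array([np.cos(t),np.sin(t)]);e2=np.array([-np.sin(t),np.cos(t)])
    q=(W[...,:2]-[.4722,-.2196])*1000; x=q@e1;y=q@e2;z=W[...,2]*1000; zu=z-(zg-130)
    br=im[...,2]-im[...,0]>35; gr=(im.max(2)-im.min(2)<40)
    near=(abs(y)<70)&(x>-40)&(x<110)
    for lo,hi in((78,95),(95,110)):
        m=near&br&(zu>lo)&(zu<hi)&(abs(x)<25)&(abs(y)<25)
        if m.sum()>5: print('stem',lo,m.sum(),'x',x[m].min().round(1),x[m].max().round(1),'xmid pct',np.percentile(x[m],[3,97]).mean().round(1),'ymax',np.percentile(y[m],95).round(1))
    m=near&gr&(x>25)&(x<75)&(abs(zu-5)<12)&(abs(y)<50)
    if m.sum()>30:
        A=np.c_[x[m],y[m],np.ones(m.sum())]; k=np.linalg.lstsq(A,z[m],rcond=None)[0]
        print('ledge n',m.sum(),'pitch,roll slopes deg',np.degrees(k[:2]).round(2),'z at x48',k@[48,0,1])
        pts=np.c_[x[m],y[m]].astype(np.float32); print('rect',cv2.minAreaRect(pts))
        L=[(k,y[m&(x>=k)&(x<k+4)].max(),y[m&(x>=k)&(x<k+4)].min()) for k in range(30,74,4)]; L=np.array(L)
        print('yaw from edges',[np.degrees(np.arctan(np.polyfit(L[:,0],L[:,i],1)[0])).round(1) for i in(1,2)],np.median(L[:,1:],0))
    for nm,lo,hi,m0 in(('backplate',35,60,(x>0)&(x<25)),('lip',35,60,(x<0)&(x>-25)),('edge front',8,14,(x>75))):
        m=near&gr&m0&(zu>lo)&(zu<hi)
        if m.sum()>20: 
            p=np.polyfit(y[m],x[m],1); print(nm,m.sum(),'x',np.percentile(x[m],[5,50,95]).round(1),'y',np.percentile(y[m],[2,98]).round(1),'yaw',-np.degrees(np.arctan(p[0])).round(1))
    m=(abs(y)<60)&br&(z>100)&(z<119)&(abs(x)<20)
    if m.sum(): print('plate x',np.percentile(x[m],[3,97]),'y',y[m].min(),y[m].max())
run(sys.argv[1],float(sys.argv[2]))
E
python3 chk.py side1 250.5; echo; sed -n 1p /dev/null; python3 - <<'E'
import numpy as np
t=np.radians(17.4);d=(np.array([.4763,-.2174])-[.4722,-.2196])*1000
print(d@[np.cos(t),np.sin(t)],d@[-np.sin(t),np.cos(t)])
E
```

```text
stem 78 89 x -5.0 11.1 xmid pct 3.6 ymax 9.3
stem 95 76 x -5.8 10.8 xmid pct 2.8 ymax 8.3
ledge n 801 pitch,roll slopes deg [ 0.23 -0.81] z at x48 123.89507025081805
rect ((49.80335998535156, -0.7427253723144531), (49.93124771118164, 95.9097671508789), 0.2646552622318268)
yaw from edges [np.float64(2.3), np.float64(2.9)] [ 45.90136966 -45.5028835 ]
backplate 186 x [13.9 17.7 18.5] y [-31.4  29.7] yaw 2.4
lip 147 x [-11.8  -7.4  -6.5] y [-22.2  24.5] yaw 3.7
edge front 42 x [82.6 86.3 87.1] y [-37.7  46.2] yaw 1.7
plate x [-8.06899721  7.55042207] y -21.458830721493904 51.85469027135587

4.570275089880113 0.8732614744858367
```

>>> step_arm --increments '[{"tx":-3,"ty":-1,"tz":0,"ax":0,"ay":0,"az":-2.4,"claw":-1},{"tx":0,"ty":0,"tz":-5,"ax":0,"ay":0,"az":0,"claw":-1},{"tx":0,"ty":0,"tz":-5,"ax":0,"ay":0,"az":0,"claw":-1},{"tx":0,"ty":0,"tz":-5,"ax":0,"ay":0,"az":0,"claw":-1},{"tx":0,"ty":0,"tz":-5,"ax":0,"ay":0,"az":0,"claw":-1},{"tx":0,"ty":0,"tz":-5,"ax":0,"ay":0,"az":0,"claw":-1},{"tx":0,"ty":0,"tz":-5,"ax":0,"ay":0,"az":0,"claw":-1},{"tx":0,"ty":0,"tz":-5,"ax":0,"ay":0,"az":0,"claw":-1},{"tx":0,"ty":0,"tz":-4,"ax":0,"ay":0,"az":0,"claw":-1},{"tx":0,"ty":0,"tz":-4,"ax":0,"ay":0,"az":0,"claw":-1},{"tx":0,"ty":0,"tz":0,"ax":0,"ay":0,"az":0,"claw":-1}]'

```text
time_s: 6.8
tcp_pos: [0.4726, -0.2184, 0.207]
eef_rot: [180.0, 0.0, -75.5]
contact_force: [0.2, 0.1, -2.4]
gripper_width: 0.0176
```

```bash
python3 - <<'E'
from h import *
a=cap('side','side2'); s=r.get_state(); print(s['tcp_pos'],s['eef_rot'],s['contact_force'],s['moment'])
E
python3 chk.py side2 206
```

```text
[ 0.47284571 -0.21847435  0.20736749] [ 1.79976659e+02  6.19926437e-03 -7.54533712e+01] [-0.02159948 -0.22379717 -1.97877043] [ 0.06753008 -0.00229952 -0.03818245]
stem 78 82 x -7.3 8.5 xmid pct 0.3 ymax 8.3
stem 95 68 x -5.7 8.9 xmid pct 1.1 ymax 7.9
ledge n 798 pitch,roll slopes deg [-0.11 -0.77] z at x48 80.29590652965234
rect ((49.888710021972656, -1.5804634094238281), (93.40750885009766, 49.80894470214844), 89.85594177246094)
yaw from edges [np.float64(-2.8), np.float64(1.1)] [ 43.83487872 -46.25806886]
backplate 153 x [12.3 15.1 16.3] y [-31.8  29.1] yaw 0.0
lip 124 x [-14.2  -9.9  -8.7] y [-22.2  25.6] yaw 1.8
edge front 31 x [82.6 83.6 84.9] y [-40.   42.5] yaw -0.7
plate x [-8.4425589   7.33332745] y -22.31264059402358 51.50426579302801
```

>>> step_arm --increments '[{"tx":-0.4,"ty":0,"tz":-4,"ax":0,"ay":0,"az":0,"claw":-1},{"tx":0,"ty":0,"tz":-4,"ax":0,"ay":0,"az":0,"claw":-1},{"tx":0,"ty":0,"tz":-4,"ax":0,"ay":0,"az":0,"claw":-1},{"tx":0,"ty":0,"tz":-4,"ax":0,"ay":0,"az":0,"claw":-1},{"tx":0,"ty":0,"tz":-4,"ax":0,"ay":0,"az":0,"claw":-1},{"tx":0,"ty":0,"tz":-3,"ax":0,"ay":0,"az":0,"claw":-1},{"tx":0,"ty":0,"tz":-3,"ax":0,"ay":0,"az":0,"claw":-1},{"tx":0,"ty":0,"tz":-3,"ax":0,"ay":0,"az":0,"claw":-1},{"tx":0,"ty":0,"tz":0,"ax":0,"ay":0,"az":0,"claw":-1}]'

```text
time_s: 7.75
tcp_pos: [0.4723, -0.2184, 0.178]
eef_rot: [180.0, 0.0, -75.5]
contact_force: [-1.4, -0.0, -3.0]
gripper_width: 0.0177
```

Sliding freely. Down to the catch.

>>> step_arm --increments '[{"tx":0,"ty":0,"tz":-2,"ax":0,"ay":0,"az":0,"claw":-1},{"tx":0,"ty":0,"tz":-2,"ax":0,"ay":0,"az":0,"claw":-1},{"tx":0,"ty":0,"tz":-2,"ax":0,"ay":0,"az":0,"claw":-1},{"tx":0,"ty":0,"tz":-2,"ax":0,"ay":0,"az":0,"claw":-1},{"tx":0,"ty":0,"tz":0,"ax":0,"ay":0,"az":0,"claw":-1}]'

```text
time_s: 8.25
tcp_pos: [0.4729, -0.2187, 0.1708]
eef_rot: [-180.0, -0.0, -75.4]
contact_force: [-2.1, -2.4, 2.4]
gripper_width: 0.0175
```

>>> step_arm --increments '[{"tx":0,"ty":0,"tz":-1.5,"ax":0,"ay":0,"az":0,"claw":-1},{"tx":0,"ty":0,"tz":-1.5,"ax":0,"ay":0,"az":0,"claw":-1},{"tx":0,"ty":0,"tz":0,"ax":0,"ay":0,"az":0,"claw":-1}]'

```text
time_s: 8.55
tcp_pos: [0.4728, -0.2185, 0.1676]
eef_rot: [-180.0, -0.0, -75.4]
contact_force: [-0.4, -1.8, 3.1]
gripper_width: 0.017
```

On the catch now. Pressing.

>>> step_arm --increments '[{"tx":0,"ty":0,"tz":-1.5,"ax":0,"ay":0,"az":0,"claw":-1},{"tx":0,"ty":0,"tz":-1.5,"ax":0,"ay":0,"az":0,"claw":-1},{"tx":0,"ty":0,"tz":-1.5,"ax":0,"ay":0,"az":0,"claw":-1},{"tx":0,"ty":0,"tz":0,"ax":0,"ay":0,"az":0,"claw":-1}]' --newtons 60

```text
time_s: 8.95
tcp_pos: [0.4725, -0.2183, 0.1624]
eef_rot: [180.0, 0.0, -75.5]
contact_force: [0.3, -1.8, -2.5]
gripper_width: 0.0167
```

>>> step_arm --increments '[{"tx":0,"ty":0,"tz":-1.5,"ax":0,"ay":0,"az":0,"claw":-1},{"tx":0,"ty":0,"tz":-1.5,"ax":0,"ay":0,"az":0,"claw":-1},{"tx":0,"ty":0,"tz":0,"ax":0,"ay":0,"az":0,"claw":-1}]'

```text
time_s: 9.25
tcp_pos: [0.4722, -0.2182, 0.1591]
eef_rot: [180.0, 0.1, -75.5]
contact_force: [0.6, -0.9, -8.3]
gripper_width: 0.017
```

>>> step_arm --increments '[{"tx":0,"ty":0,"tz":-1.5,"ax":0,"ay":0,"az":0,"claw":-1},{"tx":0,"ty":0,"tz":-1.5,"ax":0,"ay":0,"az":0,"claw":-1},{"tx":0,"ty":0,"tz":0,"ax":0,"ay":0,"az":0,"claw":-1}]'

```text
time_s: 9.55
tcp_pos: [0.4722, -0.2185, 0.1569]
eef_rot: [180.0, 0.0, -75.5]
contact_force: [-1.3, -1.0, -2.6]
gripper_width: 0.0171
```

>>> step_arm --increments '[{"tx":0,"ty":0,"tz":-1,"ax":0,"ay":0,"az":0,"claw":-1},{"tx":0,"ty":0,"tz":-1,"ax":0,"ay":0,"az":0,"claw":-1},{"tx":0,"ty":0,"tz":0,"ax":0,"ay":0,"az":0,"claw":-1}]'

```text
time_s: 9.85
tcp_pos: [0.4725, -0.2188, 0.1566]
eef_rot: [-180.0, -0.1, -75.4]
contact_force: [-5.7, 1.3, 9.9]
gripper_width: 0.0173
```

```bash
python3 - <<'E'
from h import *
a=cap('side','side3'); s=r.get_state(); print(s['tcp_pos'],s['eef_rot'],s['contact_force'],s['moment'])
cv2.imwrite('pics/c3.png',cv2.resize(a['image'][70:250,300:480],(600,600),interpolation=cv2.INTER_CUBIC))
E
python3 chk.py side3 154.5
```

```text
[ 0.47250026 -0.21875451  0.15657523] [-1.79983997e+02 -5.04955196e-02 -7.54206039e+01] [-5.52068274  0.13994607  9.06290204] [0.67301782 2.43211602 0.08324382]
stem 78 100 x -6.3 9.7 xmid pct 2.4 ymax 22.6
stem 95 77 x -8.1 8.9 xmid pct 0.7 ymax 17.5
ledge n 788 pitch,roll slopes deg [-0.09 -0.61] z at x48 29.764161170214088
rect ((49.86475372314453, -1.6116142272949219), (94.51087951660156, 49.964359283447266), 89.81536102294922)
yaw from edges [np.float64(-2.3), np.float64(-2.6)] [ 44.28375217 -46.36807233]
backplate 143 x [ 8.3 13.  14. ] y [-30.2  30.6] yaw 1.0
edge front 32 x [80.7 83.  84.1] y [-37.4  43.5] yaw 0.1
plate x [-6.16014043  8.16721808] y -46.35027038960785 50.389156702860845
```

View pics/c3.png

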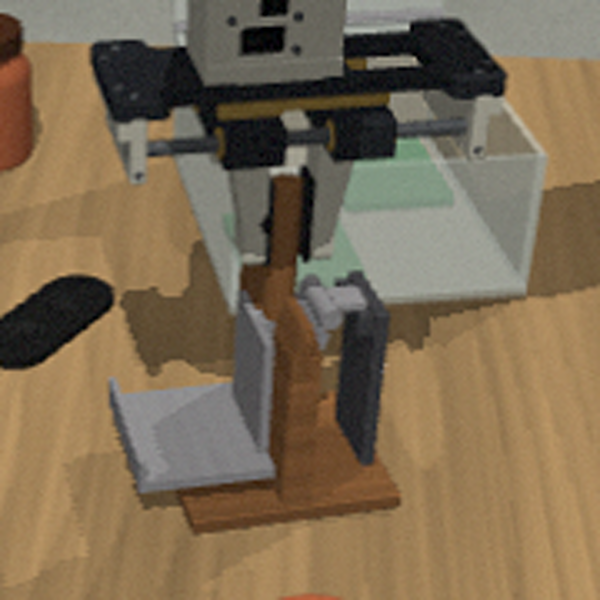

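Side view: bracket seated on the plate with the catch bar over its lip (about (320,305)), ledge at z ≈ 30 mm (31 expected when home), and the force is rising hard. I'll add one firm millimetre, relax and release.

>>> step_arm --increments '[{"tx":0,"ty":0,"tz":-1,"ax":0,"ay":0,"az":0,"claw":-1},{"tx":0,"ty":0,"tz":0,"ax":0,"ay":0,"az":0,"claw":-1}]'

```text
time_s: 10.1
tcp_pos: [0.4727, -0.2189, 0.1565]
eef_rot: [-180.0, -0.1, -75.4]
contact_force: [-7.8, 1.7, 17.2]
gripper_width: 0.0172
```

>>> step_arm --increments '[{"tx":0,"ty":0,"tz":1.5,"ax":0,"ay":0,"az":0,"claw":-1},{"tx":0,"ty":0,"tz":1,"ax":0,"ay":0,"az":0,"claw":-1},{"tx":0,"ty":0,"tz":0,"ax":0,"ay":0,"az":0,"claw":-0.5},{"tx":0,"ty":0,"tz":0,"ax":0,"ay":0,"az":0,"claw":-0.2},{"tx":0,"ty":0,"tz":0,"ax":0,"ay":0,"az":0,"claw":0},{"tx":0,"ty":0,"tz":0,"ax":0,"ay":0,"az":0,"claw":0}]'

```text
time_s: 10.7
tcp_pos: [0.4729, -0.2185, 0.1567]
eef_rot: [-180.0, -0.0, -75.4]
contact_force: [0.0, -0.8, -0.3]
gripper_width: 0.0399
```

>>> step_arm --increments '[{"tx":0,"ty":0,"tz":5,"ax":0,"ay":0,"az":0,"claw":0},{"tx":0,"ty":0,"tz":15,"ax":0,"ay":0,"az":0,"claw":0},{"tx":0,"ty":0,"tz":25,"ax":0,"ay":0,"az":0,"claw":0},{"tx":0,"ty":0,"tz":30,"ax":0,"ay":0,"az":0,"claw":0},{"tx":0,"ty":0,"tz":30,"ax":0,"ay":0,"az":0,"claw":0},{"tx":0,"ty":30,"tz":10,"ax":0,"ay":0,"az":0,"claw":0},{"tx":0,"ty":40,"tz":0,"ax":0,"ay":0,"az":0,"claw":0},{"tx":0,"ty":40,"tz":0,"ax":0,"ay":0,"az":0,"claw":0},{"tx":0,"ty":40,"tz":0,"ax":0,"ay":0,"az":0,"claw":0},{"tx":0,"ty":40,"tz":0,"ax":0,"ay":0,"az":0,"claw":0},{"tx":0,"ty":20,"tz":0,"ax":0,"ay":0,"az":0,"claw":0},{"tx":0,"ty":0,"tz":0,"ax":0,"ay":0,"az":0,"claw":0}]'

```text
time_s: 11.9
tcp_pos: [0.4727, -0.0063, 0.2721]
eef_rot: [-179.9, 0.0, -75.3]
contact_force: [-0.3, -0.2, -0.0]
gripper_width: 0.0438
```

```bash
python3 - <<'E'
from h import *
a=cap('side','side4');b=cap('top','top4'); s=r.get_state(); print(s['time_s'],s['tcp_pos'],s['contact_force'])
o=np.hstack([cv2.resize(a['image'][70:250,300:480],(400,400)),cv2.resize(b['image'][150:350,370:570],(400,400))]); cv2.imwrite('pics/c4.png',o)
E
python3 chk.py side4 155; python3 chk.py top4 155
```

```text
12.0 [ 0.4725821  -0.00810002  0.27191356] [-0.00630473 -0.80524759 -0.37361307]
stem 78 94 x -7.2 10.1 xmid pct 2.5 ymax 22.7
stem 95 74 x -5.8 10.7 xmid pct 3.3 ymax 8.6
ledge n 784 pitch,roll slopes deg [-2.74 -0.41] z at x48 28.061120614312745
rect ((49.02898406982422, -1.2262535095214844), (95.14612579345703, 49.559486389160156), 88.6693344116211)
yaw from edges [np.float64(-1.8), np.float64(0.2)] [ 45.76418325 -45.5526812 ]
backplate 149 x [ 7.3 12.4 13.5] y [-28.6  40.5] yaw 3.4
edge front 60 x [77.7 80.7 81.5] y [-41.3  45.2] yaw 0.0
plate x [-5.87691382  8.58912444] y -46.873893320729614 51.863225069407
stem 78 55 x -6.8 7.1 xmid pct 0.3 ymax 24.0
stem 95 32 x -5.6 6.8 xmid pct 0.8 ymax 23.3
ledge n 1192 pitch,roll slopes deg [-2.59  0.27] z at x48 29.10808574279296
rect ((50.007347106933594, -0.6407546997070312), (49.963287353515625, 91.32884979248047), 0.028765540570020676)
yaw from edges [np.float64(0.5), np.float64(-1.0)] [ 44.43149697 -45.58574858]
backplate 28 x [ 8.2 11.  15.3] y [ 4.5 49.4] yaw 2.1
edge front 49 x [80.5 81.5 84. ] y [-39.   42.5] yaw 0.2
plate x [-7.66948931  7.31849698] y -52.15947537368944 49.5305973404924
```

View pics/c4.png

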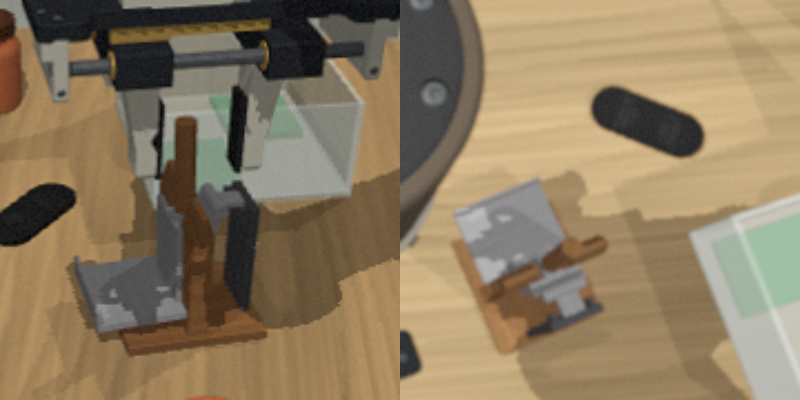

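View pics/top4.png

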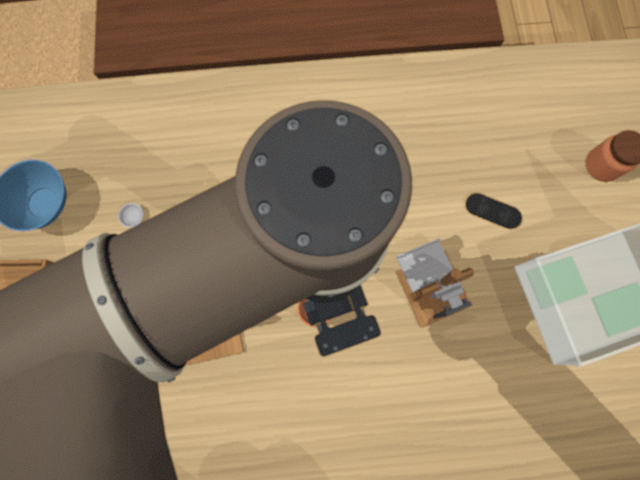

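Bracket hangs with a slight forward sag (about 2.6°, the hook's clearance) and the robot is clear. Last check: has the catch sprung back over the tooth, and is the stem top at home height (180 mm)?

```bash
python3 - <<'E'
from h import *
t=np.radians(17.4); e1=np.array([np.cos(t),np.sin(t)]);e2=np.array([-np.sin(t),np.cos(t)])
for n in('top','side'):
  for f in (n+'0',n+'4'):
    c=dict(np.load(f+'.npz')); W=world(c); im=c['image'].astype(int)
    q=(W[...,:2]-[.4722,-.2196])*1000; x=q@e1;y=q@e2;z=W[...,2]*1000
    g=(im.max(2)-im.min(2)<40)&(abs(y)<14)&(x<-12)&(x>-65)&(z>90)&(z<125)
    for lo in range(-64,-12,6):
        m=g&(x>=lo)&(x<lo+6)
        if m.sum()>3: print(f,lo,m.sum(),np.percentile(z[m],[10,50,90]).round(1),end=' | ')
    m=(abs(x)<25)&(abs(y)<15)&(z>160)&(z<195)&(im[...,2]-im[...,0]>35)
    print('\nstem top',f,m.sum(),np.percentile(z[m],[97,99.5]).round(1) if m.sum() else '')
E
```

```text
top0 -58 18 [105.7 107.4 108.9] | top0 -52 57 [105.3 107.7 109.4] | top0 -46 40 [105.2 107.  108.8] | top0 -40 43 [105.3 107.1 108.5] | top0 -34 44 [105.6 106.8 108.4] | top0 -28 56 [108.2 110.5 112.2] | top0 -22 46 [107.4 109.7 112. ] | 
stem top top0 0 
top4 -58 14 [105.9 107.8 109.5] | top4 -52 57 [105.4 107.4 109.1] | top4 -46 41 [105.7 107.3 109. ] | top4 -40 42 [104.7 106.6 109.2] | top4 -34 44 [105.3 106.7 108. ] | top4 -28 55 [108.  110.  112.2] | top4 -22 53 [102.8 109.1 111.6] | top4 -16 35 [ 93.8  97.5 100.8] | 
stem top top4 123 [181.9 183. ]
side0 -58 13 [106.6 107.2 108. ] | side0 -52 32 [105.4 107.3 108.1] | side0 -46 27 [103.4 106.1 107.2] | side0 -40 23 [104.4 106.8 107.8] | side0 -34 19 [104.8 106.7 108.2] | side0 -28 22 [109.3 110.4 111.2] | side0 -22 33 [104.6 107.6 110. ] | 
stem top side0 0 
side4 -58 14 [106.2 107.5 108.2] | side4 -52 30 [105.3 107.2 108.7] | side4 -46 27 [104.1 106.4 107.7] | side4 -40 24 [104.1 106.4 107. ] | side4 -34 18 [105.6 106.8 108.1] | side4 -28 24 [109.7 110.6 111.4] | side4 -22 60 [ 98.7 105.3 109.9] | 
stem top side4 119 [180.3 180.6]
```

The catch is back at its rest position (same profile as before), the bracket lip is below it, and the stem top is at about 180 mm. I'm handing in.

```bash
python3 -c "
from h import *
print(r.close_job())"
```

```text
the job is handed in; nothing more can be done
None
```

The tile bracket is hung on the slotted upright with its ledge to the front, pressed home under the catch and let go. I handed the job in at about 12 s of the 48 s allowed.

- **Seating:** I lowered the hook into the slot. It met the catch at about 170 mm tool height and passed it with little resistance. I pressed until the tool stopped at about 156.5 mm, with the force rising to 17 N.
- **Final checks:** After release the stem top read 180–182 mm, where 180 mm is expected when home. The catch had sprung back to its original position with the lip below it. The gripper was clear.
- **Small tilt:** Before release the bracket was level. Once released it sagged forward about 2.6°, which I put down to the hook's clearance on the plate. I left it that way.
- **Not checked:** The fork bracket was not touched, but the arm hid it in the last top view, so I did not confirm its position by picture.

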